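# Nip up a wooden blank in a drilling jig with its square cam key

### The job

Take the T-handled square key out of the wooden tool block, seat it fully in the recessed square socket of the drilling jig's cam (the angle at which it drops in has to be felt for), and turn it clockwise until the cam holds the wooden blank firmly against the fence, without bruising the wood. Then draw the key out and stand it back in its hole in the tool block. Leave the other things on the bench alone.

Things in the scene. Friction and masses are not known exactly. Their poses are not given: they have to be found in the camera images.
- key: Loose steel T-key, 160 g, upright in the tool block. Square shank, 12 mm; a dark flat-sided cross bar on top, 84 mm long, 14 thick, 16 tall, to be gripped across its thickness. Origin: middle of the shank's lower end; z up the shank, y along the bar, so the flats face x and y. Bar centre 80 mm above the lower end; round 19 mm collar at 41 to 48 mm. Fits the socket in any of four quarter turns.
- socket (a point): Middle of the mouth of the cam's square socket (13.4 mm wide, 15 mm deep, flat floor), 48 mm above the bench. Axes of the jig, not of the cam: z up, x towards the fence. At the start the flats stand 4 to 40 degrees counter-clockwise (from above) of these axes, how much is not measured; over about 5 degrees off, the key stands on the cam's face, level with the mouth.
- recess (a point): On the cam's axis, at the top of the 26 mm round hole in the cover, 10 mm above the socket's mouth. Feel at the key: the free cam turns at 0.1 N m; bearing on the blank, the moment climbs within degrees: 0.45 to 0.55 N m is firm, over 0.7 may bruise. Tight after some 35 to 105 degrees clockwise (from above). It stays put if the key is eased back 6 degrees (half its play).
- jig: The drilling jig, fixed: dark base 164x150x14 mm, steel cover plate 52x90 mm over the cam, its top 58 mm above the bench. Origin under the base, x towards the fence, z up. The cam is a 38 mm steel disc on an axis 6 mm off its centre, that pushes the blank against the fence.
- fence: Steel fence of the jig, fixed, 116 mm long, 32 tall; set anew each time, so the angle at which the cam comes tight differs. Origin: on its face towards the blank, mid-length, at the top of the base (14 mm above the bench); x away from the blank, y along the face, z up. It carries an end stop (-y end) and a drill-bush plate over the blank, top 74 mm above the bench.
- blank: Loose dark wooden block 50x75x32 mm lying flat on the jig's base between cam and fence, at first about 0.5 to 1 mm clear of the fence and clear of the cam. Origin: centre of its underside; x (50 mm) square to the fence, y (75 mm) along it, z up.
- rack_hole (a point): Middle of the mouth of the key's hole in the fixed wooden tool block (56x100 mm, on a foot 68x112 mm; top 42 mm above the bench; two bits and a punch beside the hole stand up to 60 mm above the bench). Hole: round, 20 mm wide, 30 mm deep, vertical; z up.
- marking_gauge: Bystander: wooden marking gauge, 87x210x37 mm, lying on the bench right of the tool block; origin at the centre of its underside.
- next_blank: Bystander: a second dark wooden block, 50x75x32 mm, lying on the bench near its front edge; origin at the centre of its underside.
- wax_tin: Bystander: plain cream round tin, 56 mm wide, 55 mm tall, standing on the bench behind the tool block; origin at the centre of its underside.

How it is judged:
On the way, in this order (a step that is already met when the one before it is completed fails the run):
1. the key stands fully in the cam's socket (z of key in the frame of socket below -0.011 m and horizontal distance between key and socket below 0.004 m and angle between key's own z axis and vertical below 0.1 rad), for 0.1 s.
2. with the key in the socket, the cam presses the blank firmly against the fence (contact force between blank and fence above 15 N and z of key in the frame of socket below -0.006 m), for 0.2 s.
At the end, for the whole second after the job is handed in: the cam alone presses the blank against the fence with more than 12 N, the blank lying flat (within 0.05 rad); the key stands at rest in the tool block's hole, its tip more than 20 mm deep and within 9 mm of the hole's axis, upright within 0.2 rad (contact force between blank and fence above 12 N and angle between blank's own z axis and vertical below 0.05 rad and z of key in the frame of rack_hole below -0.02 m and horizontal distance between key and rack_hole below 0.009 m and angle between key's own z axis and vertical below 0.2 rad and linear speed of key below 0.02 m/s); the robot touches nothing.
It fails at once if the blank is squeezed against the fence so hard that the wood bruises (contact force between blank and fence above 50 N).
It fails at once if the marking gauge is shifted by more than 20 mm (distance of marking_gauge from where it was at the start of the episode above 0.02 m).
It fails at once if the next blank is shifted by more than 20 mm (distance of next_blank from where it was at the start of the episode above 0.02 m).
It fails at once if the wax tin is shifted by more than 20 mm (distance of wax_tin from where it was at the start of the episode above 0.02 m).
It also fails if it takes over 72 s, if anything falls off the work surface, if the arm or the gripper's body presses on something with over 40 N, if the wrist force passes 120 N, or if a joint passes its speed limit or range.

### The arm

A 7-joint arm with a two-finger parallel gripper is mounted at the origin on a cart in front of the work surface, level with it; the furniture and walls round the work are solid. World frame = base frame: x ahead of the robot, y to its left, z up, the work surface at z = 0. Lengths are in m, angles in rad, forces in N, time in s.
With the tool pointing down it reaches from about 0.4 to 0.85 m from the base axis. Payload 4.5 kg.
Tool frame: the origin (TCP) lies on the centre line of the jaws, within the pads' length; the fingertips stand 14 mm ahead of it and the grasp point (between the pads) lies 5 mm behind it; z points along the fingers, y is the line along which they close (so a half turn about z gives the same grasp; the last joint's range is limited). The gripper opens to 88 mm and grips with 3 to 60 N. Pads are 18 mm wide; open, the fingers measure 123 mm over their backs; the gripper's body (75 mm by 187 mm) begins 45 mm behind the grasp point.
Start: joints at [1.22, 0.689, -0.195, 1.565, 0.157, 0.902, -0.215], TCP at [0.235, -0.579, 0.253] pointing down, gripper open.
Joint ranges: [-3.01, 3.01], [-0.46, 2.08], [-1.47, 1.51], [0.13, 2.56], [-1, 4.14], [0.04, 2.09], [-2.66, 2.66]. Speed limits (rad/s): [2.57, 2.57, 3.14, 3.14, 3.14, 3.14, 3.14].

### API

Orientations are given as a unit quaternion [w, x, y, z].
In Python, from cell import r gives the robot as it stands. Calls block until the motion is done:
- r.goto(position, orientation): joint-space move of the TCP to a pose.
- r.servo_line(position, orientation=None, vel=0.15, contact_N=None): straight line of the TCP; orientation=None keeps the orientation; vel is the mean speed in m/s. With contact_N (N) it stops when the force on the tool has changed by that much, and returns True; else False.
- r.move_joints(angles): joint-space move.
- r.command_gripper(opening, squeeze=None): finger opening in m; squeeze is the grip in N (None keeps the last); returns when the fingers have stopped.
- r.dwell(seconds).
- r.solve_ik(position, orientation): joint angles nearest the present ones, or None.
- r.read_state(): the state.
- r.get_image(name): name is "scene" or "top" or "wrist"; returns the picture (420x560x3 uint8, red, green, blue); there is no depth.
- r.get_calibration(name): a dict with "intrinsics" (3x3 intrinsics, pixels), "origin" and "rotation" of the camera in the world; the wrist camera has in their place "T_tool_cam" (4x4, takes a point from camera to tool coordinates, whose origin is the TCP and whose axes are the flange's). Camera axes: x right, y down, z forward; pixel columns grow to the right and rows downward; lengths in m; the calibration is good to about 2 mm. The wrist camera is an equidistant fisheye: a pixel r from the principal point sees the ray r / f radians off the axis. A picture is of the moment at which its call begins: read the wrist's pose just before it. get_calibration takes no time and is no camera call.
A pose or a line that the arm cannot do raises r.Unreachable and nothing moves.
- r.finish_job(): hands the job in; it is judged then, once.
The state is a dict: "t": time; "q": joint angles; "qvel": joint speeds; "joint_torque": joint torques, N m; "tcp_pos": TCP position; "eef_rot": TCP orientation; "force": force on the tool from outside, world axes, zero at the start; "wrist_torque": the same for the moment, N m; "finger_gap": finger opening in m; "gripper_force": force on a finger pad.
Only numpy, scipy, OpenCV 4.12 (cv2) and the standard library are available. Lean on these libraries where they do the work, as an engineer would, in place of code of your own. Each camera call takes 0.05 s, during which the arm holds its last target. There are 200 camera calls.

## Working session

There is one attempt and no reset: what is moved stays moved. The work goes in short steps, each a Python script; the robot and the scene stay as the last script left them, time stands still between calls to the robot, and variables do not carry over. Pictures are saved under pics/ and viewed, at most 10 in all, crops included, and the job is handed in when it is done.

```bash
mkdir -p pics; ls; python3 - <<'E'
from cell import r
import cv2,numpy as np
for n in ("scene","top","wrist"):
    im=r.get_image(n); cv2.imwrite(f"pics/{n}0.png",im[:,:,::-1]); c=r.get_calibration(n)
    print(n,{k:np.round(v,4).tolist() for k,v in c.items() if not isinstance(v,str)})
s=r.read_state();print(s)
E
```

```text
pics
scene {'intrinsics': [[420.6248, 0.0, 271.4625], [0.0, 420.6248, 208.3495], [0.0, 0.0, 1.0]], 'origin': [-0.0461, -0.9344, 0.4393], 'rotation': [-0.49, 0.793, -0.3042, 0.1965]}
top {'intrinsics': [[456.5684, 0.0, 283.6211], [0.0, 456.5684, 211.3747], [0.0, 0.0, 1.0]], 'origin': [0.3613, -0.3816, 0.8988], 'rotation': [-0.0506, 0.7127, -0.6983, 0.0445]}
wrist {'intrinsics': [[325.1923, 0.0, 278.9882], [0.0, 325.1923, 213.1984], [0.0, 0.0, 1.0]], 'T_tool_cam': [[-0.0015, -0.9479, -0.3185, 0.0836], [1.0, -0.0016, 0.0001, 0.0002], [-0.0006, -0.3185, 0.9479, -0.1312], [0.0, 0.0, 0.0, 1.0]]}
{'t': 0.15, 'q': array([ 1.21980737,  0.68980072, -0.19452049,  1.56607703,  0.15731124,
        0.90248555, -0.21503822]), 'qvel': array([ 0.00066301, -0.00175679,  0.00072401, -0.00340438, -0.00099668,
        0.00019227, -0.00012067]), 'joint_torque': array([-1.29480180e-03, -5.27865779e+01, -1.26832880e+00, -1.53587723e+01,
       -5.25121309e-02,  3.92388712e-03,  9.51785364e-05]), 'tcp_pos': array([ 0.23439803, -0.5788993 ,  0.2520957 ]), 'eef_rot': array([-6.64829915e-04,  9.81536985e-01,  1.91271197e-01, -1.85964260e-04]), 'force': array([ 0.03873657,  0.57770824, -0.21536203]), 'wrist_torque': array([ 0.0124658 , -0.03220592,  0.00605535]), 'gripper_force': 0.0, 'finger_gap': 0.08822510202434825}
```

View pics/top0.png

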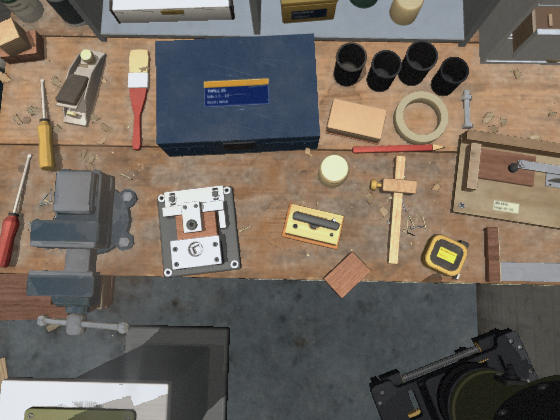

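View pics/scene0.png

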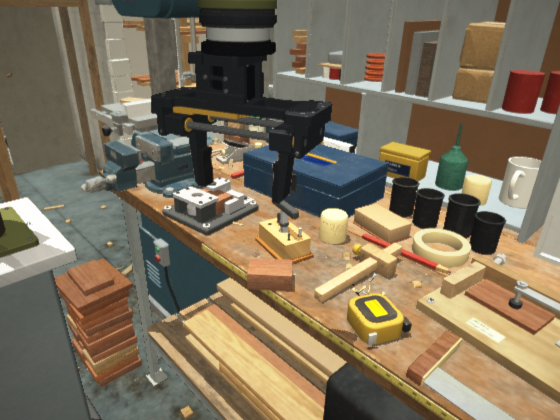

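```bash
cat > h.py <<'E'
from cell import r
import cv2,numpy as np
from scipy.spatial.transform import Rotation as R
def Q(q): return R.from_quat(np.roll(q,-1))
def wx(R_): return np.roll(R_.as_quat(),1)
def down(yaw): # tool down, tool y axis (closing line) at angle yaw in world
    y=np.array([np.cos(yaw),np.sin(yaw),0]);z=np.array([0,0,-1.])
    return wx(R.from_matrix(np.c_[np.cross(y,z),y,z]))
def ray(n,uv,st=None):
    c=r.get_calibration(n);K=c["intrinsics"];p=(np.atleast_2d(uv)-K[:2,2])/K[0,0]
    if n=="wrist":
        th=np.linalg.norm(p,axis=1,keepdims=True)+1e-12
        d=np.c_[p/th*np.sin(th),np.cos(th)];T=c["T_tool_cam"];W=Q(st["eef_rot"])
        return st["tcp_pos"]+W.apply(T[:3,3]),W.apply(d@T[:3,:3].T)
    return c["origin"],Q(c["rotation"]).apply(np.c_[p,np.ones(len(p))])
def onz(n,uv,z,st=None):
    o,d=ray(n,uv,st);return o+d*((z-o[2])/d[:,2])[:,None]
E
python3 - <<'E'
from h import *
im=cv2.imread("pics/top0.png")
a=cv2.resize(im[175:300,150:350],(800,500),interpolation=cv2.INTER_CUBIC);cv2.imwrite("pics/topz.png",a)
print(onz("top",[[195,247],[162,266]],.058),onz("top",[[317,219]],.092))
E
```

```text
[[ 0.40564459 -0.21121823  0.058     ]
 [ 0.36966581 -0.15231254  0.058     ]] [[ 0.45798756 -0.432981    0.092     ]]
```

View pics/topz.png

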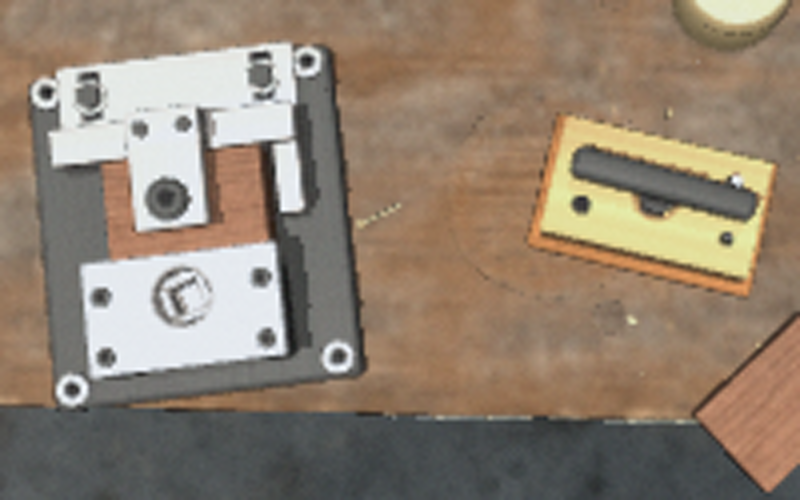

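```bash
python3 - <<'E'
from h import *
for a in range(-180,180,30):
    for p in ([.405,-.212,.118],[.458,-.433,.1]):
        q=r.solve_ik(p,down(np.radians(a))); print(a,p[0],None if q is None else np.round(q,2).tolist())
# look
y=np.radians(-14)
cand=[(abs(q[6]),a) for a in (-14,166) if (q:=r.solve_ik([.458,-.433,.23],down(np.radians(a)))) is not None]
print(cand); a=min(cand)[1]
r.goto([.458,-.433,.23],down(np.radians(a)));st=r.read_state();im=r.get_image("wrist");cv2.imwrite("pics/wk.png",im[:,:,::-1])
np.save("wk.npy",st)
cand=[(abs(q[6]),a) for a in (-84,96,6,186) if (q:=r.solve_ik([.405,-.212,.2],down(np.radians(a)))) is not None]
print(cand); a=min(cand)[1]
r.goto([.405,-.212,.2],down(np.radians(a)));r.dwell(.2);st=r.read_state();im=r.get_image("wrist");cv2.imwrite("pics/wj.png",im[:,:,::-1])
np.save("wj.npy",st);print(st["t"],st["tcp_pos"],st["eef_rot"])
a=cv2.imread("pics/wk.png");b=cv2.imread("pics/wj.png")
cv2.imwrite("pics/w2.png",cv2.resize(np.vstack([a[100:400],b[100:400]]),None,fx=1,fy=1))
E
```

```text
-180 0.405 [0.25, 0.75, 0.21, 2.19, -0.59, 0.26, -2.16]
-180 0.458 [0.51, 0.92, 0.33, 1.68, -0.46, 0.62, -2.05]
-150 0.405 [0.31, 0.74, 0.12, 2.18, -0.35, 0.23, -1.89]
-150 0.458 [0.58, 0.91, 0.19, 1.67, -0.28, 0.59, -1.69]
-120 0.405 [0.35, 0.73, 0.05, 2.18, -0.14, 0.23, -1.57]
-120 0.458 [0.64, 0.9, 0.07, 1.67, -0.11, 0.58, -1.32]
-90 0.405 [0.39, 0.73, -0.01, 2.18, 0.04, 0.23, -1.23]
-90 0.458 [0.72, 0.89, -0.06, 1.66, 0.09, 0.59, -0.97]
-60 0.405 [0.43, 0.73, -0.08, 2.18, 0.23, 0.24, -0.9]
-60 0.458 [0.77, 0.9, -0.16, 1.66, 0.23, 0.6, -0.56]
-30 0.405 [0.48, 0.73, -0.15, 2.18, 0.41, 0.26, -0.56]
-30 0.458 [0.83, 0.9, -0.27, 1.66, 0.36, 0.63, -0.16]
0 0.405 [0.53, 0.74, -0.24, 2.17, 0.58, 0.29, -0.21]
0 0.458 [0.89, 0.92, -0.38, 1.65, 0.5, 0.67, 0.25]
30 0.405 [0.58, 0.74, -0.33, 2.17, 0.72, 0.33, 0.17]
30 0.458 [0.96, 0.94, -0.51, 1.65, 0.63, 0.73, 0.66]
60 0.405 [0.66, 0.76, -0.44, 2.17, 0.86, 0.4, 0.55]
60 0.458 [1.03, 0.97, -0.67, 1.65, 0.78, 0.81, 1.06]
90 0.405 [0.76, 0.79, -0.62, 2.16, 1.01, 0.51, 0.92]
90 0.458 [1.1, 1.01, -0.8, 1.64, 0.9, 0.89, 1.5]
120 0.405 [1.06, 1.06, -1.26, 2.15, 1.26, 1.06, 1.17]
120 0.458 [1.25, 1.22, -1.26, 1.63, 1.22, 1.26, 1.83]
150 0.405 [0.19, 0.76, 0.31, 2.19, -0.79, 0.3, -2.47]
150 0.458 [0.44, 0.95, 0.47, 1.68, -0.64, 0.67, -2.42]
[(np.float64(0.12392543697469284), -14), (np.float64(2.323872127501262), 166)]
[(np.float64(1.165758079126943), -84), (np.float64(1.1853167583822628), 96), (np.float64(0.030327756276036403), 6), (np.float64(2.2151171787688857), 186)]
2.3583 [ 0.40561636 -0.21340886  0.19996608] [5.60833749e-04 6.70163831e-01 7.42212986e-01 8.86601130e-05]
```

View pics/w2.png

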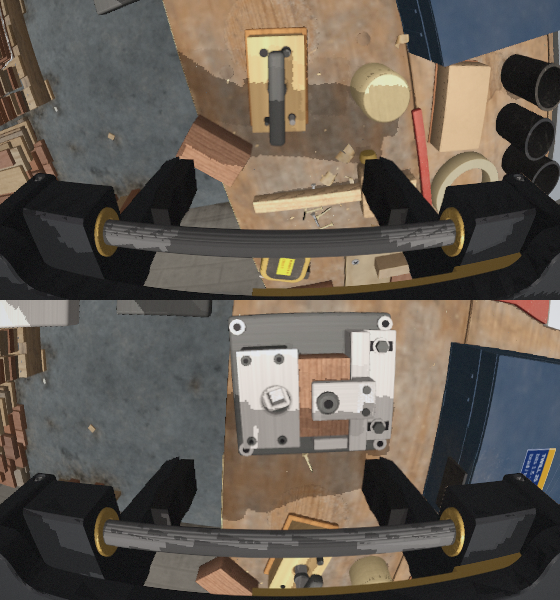

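```bash
python3 - <<'E'
from h import *
a=cv2.imread("pics/wk.png")[120:250,240:310];b=cv2.imread("pics/wj.png")[165:232,240:307]
a=cv2.resize(a,(280,520),interpolation=cv2.INTER_CUBIC);b=cv2.resize(b,(520,520),interpolation=cv2.INTER_CUBIC)
cv2.imwrite("pics/z2.png",np.hstack([a,b]))
E
```

```text
(no output)
```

View pics/z2.png

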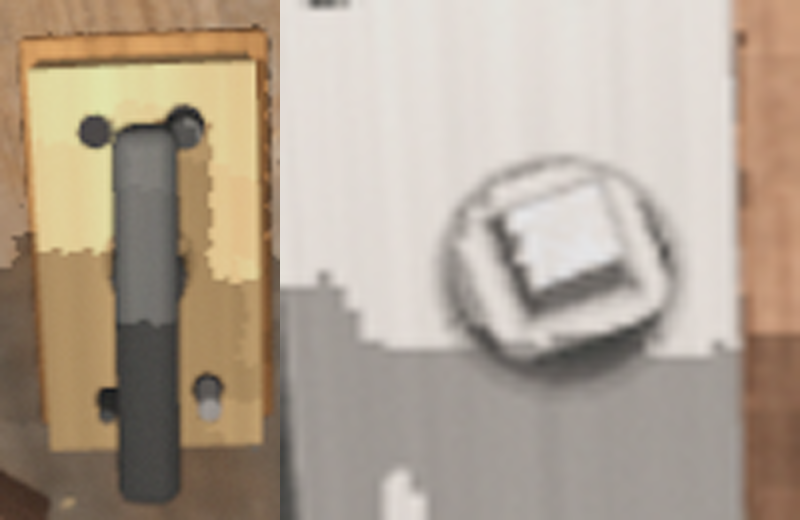

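```bash
python3 - <<'E'
from h import *
wk=np.load("wk.npy",allow_pickle=True).item();wj=np.load("wj.npy",allow_pickle=True).item()
z=lambda p:(np.array(p,float)-[280,0])/7.76+[240,165]
m=onz("wrist",z([[487,215],[607,178],[640,285],[533,317]]),.048,wj)
print("mouth",m.mean(0)[:2]);e=np.roll(m,-1,0)-m;print("len",np.linalg.norm(e,axis=1),"ang mod90",np.degrees(np.arctan2(e[:,1],e[:,0]))%90)
c=onz("wrist",z([[440,268],[678,268],[559,155],[559,380]]),.058,wj);print("hole",c.mean(0)[:2],np.linalg.norm(c[0]-c[1]),np.linalg.norm(c[2]-c[3]))
ce=onz("wrist",z([[738,40],[738,340]]),.058,wj);d=ce[1]-ce[0];print("cover edge ang",np.degrees(np.arctan2(d[1],d[0]))%90)
k=lambda p:np.array(p,float)/4+[240,120]
b=onz("wrist",k([[146,125],[148,500],[117,300],[178,300]]),.1,wk);d=b[1]-b[0]
print("bar",b[:2].mean(0)[:2],np.linalg.norm(d),np.degrees(np.arctan2(d[1],d[0])),b[2:].mean(0)[:2],np.linalg.norm(b[2]-b[3]))
q=onz("wrist",k([[30,65],[258,65],[50,450],[262,445]]),.042,wk);print("rack top",q[:,:2],q.mean(0))
t=onz("top",[[195.5,249.25]],.058);print("top hole",t)
t=onz("top",150*np.array([[1,0]])+[[0,175]]+np.array([[665,183]])/4,.1);print("top bar",t)
E
```

```text
mouth [ 0.40406681 -0.21057016]
len [0.01460574 0.0134888  0.01314592 0.01348734] ang mod90 [23.37761337 22.5551668  23.11762325 28.76510712]
hole [ 0.40319489 -0.21009744] 0.026834652628562192 0.026425723222204166
cover edge ang 6.72082060440259
bar [ 0.45599673 -0.42857524] 0.0821417790377406 -104.1513549821825 [ 0.45720358 -0.42431693] 0.012691339784681746
rack top [[ 0.43980291 -0.37462182]
 [ 0.49378776 -0.38848601]
 [ 0.41742278 -0.4732414 ]
 [ 0.47218427 -0.48571099]] [ 0.45579943 -0.43051506  0.042     ]
top hole [[ 0.4015318  -0.21233391  0.058     ]]
top bar [[ 0.45390203 -0.43118679  0.1       ]]
```

```bash
python3 - <<'E'
from h import *
a=np.radians(-14.15);P=np.array([.4558,-.4292,.087])
r.goto(P+[0,0,.1],down(a));print(r.servo_line(P,down(a),vel=.08,contact_N=6))
s0=r.read_state();r.command_gripper(.004,30);r.command_gripper(.004,60);r.dwell(.2)
s=r.read_state();print(s0["tcp_pos"],s["tcp_pos"],s["finger_gap"],s["gripper_force"],s["force"]-s0["force"],s["wrist_torque"]-s0["wrist_torque"],s["t"])
np.save("grasp.npy",s)
r.servo_line(P+[0,0,.09],vel=.1);r.dwell(.2)
s=r.read_state();im=r.get_image("wrist");cv2.imwrite("pics/g.png",im[:,:,::-1]);np.save("g.npy",s)
print(s["tcp_pos"],s["force"],s["wrist_torque"],s["finger_gap"],s["t"])
sc=r.get_image("scene");cv2.imwrite("pics/gs.png",sc[:,:,::-1])
g=cv2.resize(im[150:320,180:380,::-1],None,fx=3,fy=3);t=cv2.resize(sc[120:290,200:340,::-1],None,fx=2,fy=3)
cv2.imwrite("pics/g2.png",np.hstack([cv2.resize(g,(500,425)),cv2.resize(sc[120:290,220:340,::-1],(300,425))]))
E
```

```text
False
[ 0.45613499 -0.42943308  0.08754988] [ 0.45577847 -0.4292127   0.08699954] 0.012908717308455256 59.98932771384716 [-0.77295546 -0.44508277 -0.19332195] [ 0.0233128   0.05041631 -0.05830981] 6.2333
[ 0.45552154 -0.4289651   0.17631899] [ 0.82425299 -0.89097425 -2.24703233] [ 0.00120821 -0.07864673 -0.00375187] 0.012975212471294363 7.4833
```

View pics/g2.png

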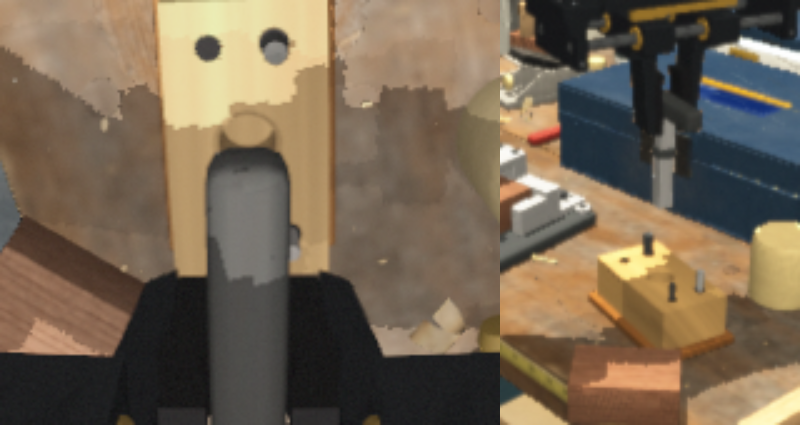

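```bash
python3 - <<'E'
from h import *
g=np.load("g.npy",allow_pickle=True).item()
k=lambda p:np.array(p,float)/2.5+[180,150]
def tool(w): return Q(g["eef_rot"]).inv().apply(w-g["tcp_pos"])
b=onz("wrist",k([[248,148],[207,200],[289,200]]),g["tcp_pos"][2]+.013,g);print("bar end etc tool",tool(b))
h=onz("wrist",k([[248,112],[221,133],[276,133]]),.042,g);print("hole",h)
x=Q(g["eef_rot"]).apply([1,0,0]);print(x,"centre",h[0]-.01*x)
E
```

```text
bar end etc tool [[ 0.04500529  0.0006603  -0.01297619]
 [ 0.03647371 -0.00576113 -0.0129737 ]
 [ 0.03646069  0.00705981 -0.01298798]]
hole [[ 0.45857855 -0.41905008  0.042     ]
 [ 0.44782369 -0.42398539  0.042     ]
 [ 0.4660174  -0.42859111  0.042     ]]
[2.44362933e-01 9.69683690e-01 5.45517633e-04] centre [ 0.45613492 -0.42874692  0.04199454]
```

```bash
cat >> h.py <<'E'
OFF=-.0005
def tp(x,y,z,yd,off=OFF):
    a=np.radians(yd); return np.array([x+off*np.sin(a),y-off*np.cos(a),z]),down(a)
E
python3 - <<'E'
from h import *
import time
c=np.array([.4030,-.2108])
r.goto(*tp(*c,.176,23));r.servo_line(*tp(*c,.136,23),vel=.08);r.dwell(.2)
f0=r.read_state();print(f0["tcp_pos"],f0["force"],f0["t"])
pts=[(0,0)]+[(d*np.cos(t),d*np.sin(t)) for d,n in ((.001,6),(.002,10)) for t in np.arange(n)*2*np.pi/n]
for i,(dx,dy) in enumerate(pts):
    x,y=c+[dx,dy]
    if i: r.servo_line(*tp(x,y,.1255,23),vel=.03)
    hit=r.servo_line(*tp(x,y,.1165,23),vel=.03 if i==0 else .02,contact_N=5)
    s=r.read_state();print(i,hit,np.round([dx,dy],4),np.round(s["tcp_pos"],4),np.round(s["force"]-f0["force"],2),np.round(s["wrist_torque"]-f0["wrist_torque"],2),round(s["t"],1))
    if not hit or s["tcp_pos"][2]<.1185 or s["t"]>22: break
E
```

```text
[ 0.40309798 -0.21054932  0.1364162 ] [ 0.38898066 -0.05996015 -1.4861151 ] 9.3333
0 False [0 0] [ 0.4029 -0.2103  0.1165] [ 0.02 -0.22 -0.16] [0.04 0.04 0.04] 10.1
```

```bash
python3 - <<'E'
from h import *
x,y=.4030,-.2108
hit=r.servo_line(*tp(x,y,.1055,23),vel=.02,contact_N=6)
s=r.read_state();print(hit,s["tcp_pos"],s["force"],s["wrist_torque"],s["t"])
z=s["tcp_pos"][2]
r.servo_line(*tp(x,y,z+.0005,23),vel=.02);r.dwell(.3)
s=r.read_state();print(s["tcp_pos"],s["force"],s["wrist_torque"],s["t"],np.round(r.solve_ik(*tp(x,y,.108,-90)),2))
np.save("seat.npy",s)
E
```

```text
True [ 0.40297904 -0.21044509  0.10780434] [-0.726688    0.25799489  6.12130201] [ 0.00952088  0.01932818 -0.03399303] 10.6
[ 0.40274527 -0.2103198   0.10817792] [-0.25359863  0.18049808 -1.36205819] [-0.09740598 -0.12353725 -0.0221645 ] 11.15 [ 0.37  0.75  0.02  2.19 -0.08  0.2  -1.11]
```

```bash
python3 - <<'E'
from h import *
x,y=.4030,-.2108; a=23.;z=.1082
s=r.read_state();b=s["wrist_torque"][2];n=0;step=3
while a>-85:
    a-=step;r.servo_line(*tp(x,y,z,a),vel=.05);r.dwell(.12)
    s=r.read_state();m=s["wrist_torque"][2]-b;n+=1
    print(round(a,1),round(m,3),np.round(s["force"],1),np.round(s["wrist_torque"][:2],2),round(s["tcp_pos"][2],4),round(s["finger_gap"],4),round(s["t"],2))
    if m>.18: step=1
    if m>.3: step=.6
    if m>.44 or s["t"]>38: break
E
```

```text
20.0 0.009 [ 1.   0.6 -0.8] [-0.   -0.12] 0.1082 0.0131 11.52
17.0 0.074 [ 0.2  0.4 -2.4] [ 0.01 -0.14] 0.1082 0.013 11.88
14.0 0.092 [-0.4  0.6 -2.1] [ 0.11 -0.16] 0.1082 0.013 12.25
11.0 0.148 [ 0.3  0.3 -2.9] [ 0.09 -0.15] 0.1082 0.0131 12.62
8.0 0.11 [ 0.3  0.3 -2.8] [ 0.07 -0.18] 0.1082 0.0128 12.98
5.0 0.072 [ 1.   0.3 -2.9] [ 0.06 -0.19] 0.1082 0.013 13.35
2.0 0.088 [ 0.5  0.1 -3.2] [ 0.   -0.25] 0.1082 0.0131 13.72
-1.0 0.075 [ 0.7  1.2 -3.9] [ 0.03 -0.16] 0.1082 0.0131 14.08
-4.0 0.112 [ 0.2  0.7 -3.4] [ 0.02 -0.21] 0.1082 0.013 14.45
-7.0 0.121 [ 0.7 -0.4 -3.7] [ 0.03 -0.25] 0.1082 0.0132 14.82
-10.0 0.076 [ 1.  -0.4 -2.6] [-0.03 -0.27] 0.1082 0.0129 15.18
-13.0 0.071 [ 1.2 -0.4 -3.2] [-0.09 -0.2 ] 0.1082 0.0129 15.55
-16.0 0.081 [ 0.5 -0.6 -3.9] [-0.08 -0.21] 0.1082 0.013 15.92
-19.0 0.098 [ 0.3 -0.3 -3.3] [-0.13 -0.25] 0.1082 0.0134 16.28
-22.0 0.13 [ 0.8 -0.6 -3.1] [-0.19 -0.22] 0.1082 0.0133 16.65
-25.0 0.115 [ 0.8 -0.8 -3.5] [-0.2  -0.23] 0.1082 0.0131 17.02
-28.0 0.076 [ 0.7 -1.  -3.9] [-0.23 -0.23] 0.1082 0.0132 17.38
-31.0 0.077 [ 0.7 -1.3 -3.1] [-0.25 -0.25] 0.1082 0.0128 17.75
-34.0 0.113 [ 1.1 -1.6 -3.4] [-0.23 -0.23] 0.1082 0.0127 18.12
-37.0 0.191 [ 0.7 -0.3 -3.5] [-0.28 -0.21] 0.1082 0.0131 18.48
-38.0 0.295 [ 0.9 -0.7 -2.8] [-0.28 -0.21] 0.1082 0.0132 18.85
-39.0 0.35 [ 0.2 -1.7 -2.8] [-0.24 -0.17] 0.1082 0.0134 19.22
-39.6 0.347 [ 0.6 -2.1 -3.1] [-0.28 -0.2 ] 0.1082 0.0133 19.58
-40.2 0.368 [ 0.5 -1.6 -2.6] [-0.31 -0.19] 0.1082 0.0128 19.95
-40.8 0.363 [ 0.6 -1.1 -1.9] [-0.32 -0.16] 0.1082 0.0126 20.32
-41.4 0.443 [ 0.4 -0.8 -3.3] [-0.26 -0.21] 0.1082 0.0134 20.68
```

```bash
python3 - <<'E'
from h import *
x,y=.4030,-.2108; a=-41.4;z=.1082;b=-.022
def M():
    v=[]
    for _ in range(8): r.dwell(.03);v.append(r.read_state()["wrist_torque"][2]-b)
    return np.mean(v),np.std(v)
print(a,M())
while a>-50:
    a-=.6;r.servo_line(*tp(x,y,z,a),vel=.05);m=M();print(round(a,1),m)
    if m[0]>.49: break
print(r.read_state()["t"])
E
```

```text
-41.4 (np.float64(0.42111736673926936), np.float64(0.02096181675427324))
-42.0 (np.float64(0.4541076349937756), np.float64(0.03345420138777059))
-42.6 (np.float64(0.4565954778734408), np.float64(0.024551639709395563))
-43.2 (np.float64(0.48501472343430546), np.float64(0.02033630622492936))
-43.8 (np.float64(0.5287146949827332), np.float64(0.030442868769369608))
23.0167
```

```bash
python3 - <<'E'
from h import *
x,y=.4030,-.2108; a=-43.8;z=.1082;b=-.022
def M():
    v=[]
    for _ in range(4): r.dwell(.03);v.append(r.read_state()["wrist_torque"][2]-b)
    return np.mean(v)
while a<-33:
    a+=1.5;r.servo_line(*tp(x,y,z,a),vel=.05);m=M();print(round(a,1),round(m,3))
    if m<.03: break
for _ in range(2):
    if a<-36: a+=1.5;r.servo_line(*tp(x,y,z,a),vel=.05);print(a,M())
hit=r.servo_line(*tp(x,y,.126,a),vel=.03,contact_N=10)
s=r.read_state();print(hit,s["tcp_pos"],s["force"],s["t"])
if not hit:
    r.servo_line(*tp(x,y,.178,a),vel=.1);r.dwell(.2);s=r.read_state();print(s["tcp_pos"],s["force"],s["wrist_torque"],s["finger_gap"])
    w=r.get_image("wrist");t=r.get_image("scene");np.save("e.npy",s)
    cv2.imwrite("pics/e.png",np.hstack([cv2.resize(w[150:320,180:380,::-1],(500,425)),cv2.resize(t[80:250,160:280,::-1],(300,425))]))
E
```

```text
-42.3 0.349
-40.8 0.227
-39.3 0.098
-37.8 0.102
-36.3 0.079
-34.8 0.058
-33.3 0.023
False [ 0.40305689 -0.21027272  0.12601797] [ 0.12856258  0.2941992  -1.97890938] 26.4417
[ 0.40286415 -0.21018042  0.17737155] [ 0.82633239  0.18131208 -0.74444295] [-0.02790488 -0.0667414  -0.02431759] 0.013097522830324336
```

View pics/e.png

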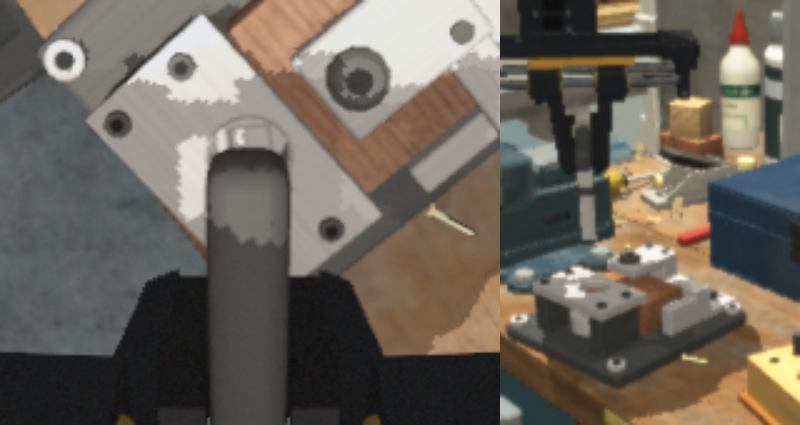

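```bash
python3 - <<'E'
from h import *
a=np.radians(-14.15);P=np.array([.4559,-.4291,.0875])
r.goto(P+[0,0,.0905],down(a));r.servo_line(P+[0,0,.04],vel=.1);r.dwell(.1)
hit=r.servo_line(P-[0,0,.001],vel=.05,contact_N=6)
s=r.read_state();print(hit,s["tcp_pos"],s["force"],s["t"])
if s["tcp_pos"][2]<.09:
    r.command_gripper(.03,10);r.command_gripper(.08);r.dwell(.2)
    r.servo_line(P+[0,0,.09],vel=.1)
    r.goto([.41,-.40,.25],down(a));r.dwell(.2)
    s=r.read_state();w=r.get_image("wrist");t=r.get_image("scene");print(s["t"],s["tcp_pos"])
    cv2.imwrite("pics/f.png",np.hstack([cv2.resize(w[80:280,170:400,::-1],(460,400)),cv2.resize(t[170:290,180:320,::-1],(340,400))]))
E
```

```text
True [ 0.45546569 -0.42869043  0.08694955] [ 0.31966079 -0.44129958  4.64250761] 29.8333
33.05 [ 0.41004356 -0.39987745  0.24861515]
```

View pics/f.png

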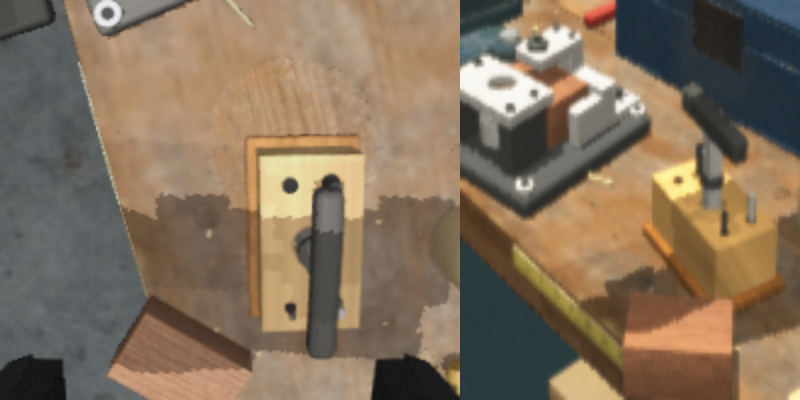

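```bash
python3 -c "
from h import *
print(r.finish_job())"
```

```text
the job is handed in; nothing more can be done
None
```

The job is handed in, but no verdict came back. The key dropped fully into the socket, I turned it clockwise until the moment read about 0.53 N m (firm), and the last picture shows it standing back in its hole in the tool block. I did not check the clamp force after drawing the key out.

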